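# Make up the case tray for the wax-up

## Robot

A 6-joint arm with a two-finger parallel gripper is mounted at the origin on a cart in front of the work surface, level with it; the furniture and walls round the work are solid. World frame = base frame: x ahead of the robot, y to its left, z up, the work surface at z = 0. Lengths are in mm, angles in rad, forces in N, time in s.
With the tool pointing down it reaches from about 300 to 775 mm from the base axis. Payload 14.6 kg.
Tool frame: the origin (TCP) lies between the finger pads; the fingertips stand 19 mm ahead of it and the grasp point (between the pads) is the TCP; z points along the fingers, y is the line along which they close (so a half turn about z gives the same grasp; the last joint's range is limited). The gripper opens to 94 mm and grips with 3 to 60 N. Pads are 16 mm wide; open, the fingers measure 119 mm over their backs; the gripper's body (75 mm by 177 mm) begins 78 mm behind the grasp point.
Start: joints at [-1.35, 0.3, 1.521, -0, 1.321, -0.067], TCP at [156.107, -527.371, 224.446] pointing down, gripper open.
Joint ranges: [-3.03, 3.03], [-0.79, 2.21], [0.23, 2.52], [-1.04, 4.18], [0, 3.07], [-2.55, 2.55]. Speed limits (rad/s): [2.22, 2.22, 2.57, 3.14, 3.14, 3.14].

## Interface

Orientations are given as [roll, pitch, yaw] about the fixed x, y, z axes, in that order (R = Rz(yaw) Ry(pitch) Rx(roll)).
In Python, from cell import monitor, imaging, job, find_in, trace gives the robot as it stands. The module is installed in compiled form; this text tells all that it offers.
- The arm moves only by the tool arm_command, never from a script. Its argument "steps" is a list of rows, each a list of 5 numbers: the opening, from 0 (shut) to 1 (fully open), then the shift along the tool's x, y, z in mm, then the turn about the tool's z in degrees. In form: [[gripper, dx, dy, dz, turn], ...]. A call has 1 to 20 rows; each row is the pose to reach, as a shift and turn from the pose commanded when the call began, along the tool's axes at that moment; what a row does not reach only later rows make up. A row lasts 1/8 s, in which the tool goes at most 62.5 mm and 10.7 degrees, less where a joint would pass 70% of its speed; a pose out of reach is approached as far as the arm can. A call with a gripper value outside its range is refused whole. The fingers move at their own pace and stop on an object; "force" is the grip in N (left out, the last holds). Time passes only in rows, so rows that repeat a pose let the fingers close. It gives the time, the measured TCP pose, the force, the opening and the grip force at its end, in the units of the state.
- monitor.read_state(): the state, without advancing time (a new reading comes with each control period).
- imaging.camera(name): name is "scene" or "top" or "wrist"; returns a dict with "img" (420x560x3 uint8, red, green, blue), "mtx" (3x3 intrinsics, pixels), "view" (4x4, takes a point from world to camera coordinates). Camera axes: x right, y down, z forward; pixel columns grow to the right and rows downward; lengths in mm; the calibration is good to about 2 mm. The wrist camera is an equidistant fisheye: a pixel r from the principal point sees the ray r / f radians off the axis. A picture is of the moment at which its call begins. There is no depth.
- job.sign_off(): hands the job in; it is judged then, once.
Trained networks look in a picture, given as the dict that the camera call returned (one of the last four; its "shot" number tells which), for a name from the list of things; names that differ only in an ending like _2 or _b are one class to them, and where a whole thing is asked for, a point or a joint stands for the part that bears it (a point fixed in the world has none). Each returns a list of dicts, best first, with "p" (0 to 1); they miss things now and then, are a little off and sometimes report something else, mostly with a low value. They report only what shows in the picture. A call takes as long as a camera call. They do not tell look-alikes from the thing itself.
- find_in(picture, target): "rect" ([centre column, centre row, width, height] in pixels, round what is visible of it).
- trace(picture, target): "region" (420x560 bool, what is visible of it) and "rect" ([centre column, centre row, width, height] in pixels, round what is visible of it).
The state is a dict: "clock": time; "joints": joint angles; "qd": joint speeds; "effort": joint torques, N m; "eef_pos": TCP position; "eef_rot": TCP orientation; "wrist_force": force on the tool from outside, world axes, zero at the start; "moment": the same for the moment, N m; "finger_gap": finger opening in mm; "finger_force": force on a finger pad.
Only numpy, scipy, OpenCV 4.12 (cv2) and the standard library are available. Lean on these libraries where they do the work, as an engineer would, in place of code of your own. Each camera call takes 0.05 s, during which the arm holds its last target. There are 200 camera calls.

## Task

The drilled model plate is finished with, so make up its case tray: flip the toggle clamp's handle right up and leave it up, lift the freed plate out of the jig and set it gently down in the bay of its own outline, down on the bay's floor. Lay the wax spatula flat in the long straight slot and the brush flat in the shorter slot, with its hair at the slot's flared end. Leave the glass dish, the lidded pot and the brown dropper bottle where they stand.

Things in the scene. Friction and masses are not known exactly. Their poses are not given: they have to be found in the camera images.
- tray: light grey case tray, darker compartment floors, 240 x 180 x 12 mm, fixed; origin at the centre of its underside, x along the slots. Floors 4 mm, all rims 12 mm above the worktop. Compartment centres lie on its y axis: spatula slot y = +52 mm, brush slot +8, plate bay -55 (with a small unused well at each end). A cross channel as deep as the slots (x -26 to 26, y -20 to 84 mm) gives fingers room.
- spatula_slot (a point): centre of the floor of the long straight slot, 220 mm long (x) by 20 mm wide (y), 8 mm deep; axes as the tray's
- brush_slot (a point): centre of the floor of the shorter slot, 196 mm long (x) by 16 mm wide (y), 8 mm deep; its hair end, the last 45 mm at +x, is flared to 28 mm; axes as the tray's
- plate_bay (a point): centre of the floor of the plate's bay, 89 x 51 mm, 8 mm deep: square at -x, a half round of radius 25.5 mm at +x, so that the plate goes in one way round only, 2.5 mm to spare all round; axes as the tray's. The seated plate stands 12 mm proud of the rim.
- plate_mid (a point): centre (half-way up) of the drilled model plate, plaster-white, 84 x 46 x 20 mm, 0.08 to 0.17 kg: square heel at -x, half-round nose (radius 23 mm) at +x, curved row of pin holes on top. It starts clamped in the jig, underside 12 mm above the worktop, between rails 5 mm high that leave 2 mm beside it; grip its straight sides (46 mm apart, across y) above the rails.
- jig: aluminium clamping jig, base plate 184 x 86 x 12 mm (x -35 to +149 mm), fixed; origin on the worktop. Plate nest centred at x = +92 mm, plate nose to +x; toggle clamp behind the heel, handle pointing to -x. Handle right up: the arm stands at x = -5 to 25, the handle at -40 to 0 mm, up to 125 mm high, clear of a plate lifted straight up; with the handle lower the arm hangs over the heel.
- clamp_handle (a joint): toggle clamp handle, rad: 0 = lying level, clamped; 1.3 = raised to its stop. It turns about the y axis through handle_pivot, its free end going up and over towards +x of the jig. About 3 N at the grip lifts it past centre (near 0.1 rad), then it goes lightly and stays where it is left.
- handle_pivot (a point): axis of the handle, between the clamp's cheeks, 37.5 mm above the worktop; axes as the jig's
- handle_grip (a point): point on the axis of the handle's black round sleeve (14 mm thick, 56 mm long), near its middle: 64 mm from the pivot and level with it when clamped; the sleeve ends 24 mm farther out
- spatula_mid (a point): middle (half-way up) of the double-ended wax spatula with black handle, 200 mm long (its y axis), 11 mm wide, 10 mm high, 35 g; lies on the worktop. Either way round will do.
- brush_mid (a point): middle (half-way up) of the pointed brush with wooden handle, 179 mm long (its y axis), 8 x 8 mm, 12 g; lies on the worktop
- brush_tip (a point): hair tip of the brush, at the -y end of its y axis, 89 mm from the middle
- dish_mid (a point): middle of the glass dappen dish with pink filling, 39 mm across, 26 mm high; leave alone
- bottle_mid (a point): middle of the brown dropper bottle with black top, 34 mm across, 102 mm high; leave alone
- pot_mid (a point): middle of the lidded pot with blue band, 69 mm across, 41 mm high; leave alone
Mind the look-alikes: they are no part of the job. Several things look just like the part that bears brush_mid: the one meant starts farthest to the robot's right. Of the things that look like the part that bears plate_mid, the larger one is meant.

How it is judged:
By the outcome, as a careful person would: the job done as asked, in the order asked, and still so for the second after the job is handed in, with the robot touching nothing.
It also fails if it takes over 72 s, if anything falls off the work surface, if the arm or the gripper's body presses on something with over 40 N, if the wrist force passes 120 N, or if a joint passes its speed limit or range.

## Working session

There is one attempt and no reset: what is moved stays moved. The work goes in short steps, Python scripts to look and compute and a tool call to move; the robot and the scene stay as the last step left them, time stands still between calls to the robot, and variables do not carry over. Pictures are saved under pics/ and viewed, at most 10 in all, crops included, and the job is handed in when it is done.

Besides the shell and the picture viewer there is one more tool, called after "Call:" as name([rows], argument=value, ...), one row to a line, values as JSON. arm_command: Moves the arm, as the interface text tells. Its arguments: {"type":"object","properties":{"steps":{"type":"array","items":{"type":"array","items":{"type":"number"}}},"force":{"type":"number"}},"required":["steps"]}

```bash
mkdir -p pics
cat > h.py <<'E'
import numpy as np, cv2
from cell import monitor, imaging, job, find_in, trace
def shot(n,f=None):
    p=imaging.camera(n)
    if f: cv2.imwrite('pics/'+f,p['img'][:,:,::-1])
    return p
def ray(p,uv):
    K=np.array(p['mtx']);V=np.array(p['view']);R=V[:3,:3];c=-R.T@V[:3,3]
    d=np.array([(uv[0]-K[0,2])/K[0,0],(uv[1]-K[1,2])/K[1,1],1.])
    return c,R.T@d
def rayf(p,uv):
    K=np.array(p['mtx']);V=np.array(p['view']);R=V[:3,:3];c=-R.T@V[:3,3]
    a=np.array([(uv[0]-K[0,2])/K[0,0],(uv[1]-K[1,2])/K[1,1]]);t=np.linalg.norm(a)
    d=np.r_[a/t*np.sin(t),np.cos(t)] if t>0 else np.array([0,0,1.])
    return c,R.T@d
def at(p,uv,z,fish=False):
    c,d=(rayf if fish else ray)(p,uv)
    return c+d*(z-c[2])/d[2]
def proj(p,X,fish=False):
    K=np.array(p['mtx']);V=np.array(p['view']);x=V[:3,:3]@np.array(X,float)+V[:3,3]
    if fish:
        r=np.hypot(x[0],x[1]);t=np.arctan2(r,x[2]);a=x[:2]/r*t
    else: a=x[:2]/x[2]
    return np.array([K[0,0]*a[0]+K[0,2],K[1,1]*a[1]+K[1,2]])
E
python3 - <<'E'
from h import *
t=shot('top','top.png');s=shot('scene','scene.png')
for n,p in(('top',t),('scene',s)):
    V=np.array(p['view']);print(n,p['mtx'],-V[:3,:3].T@V[:3,3],V[:3,2])
    for k in('tray','jig','plate_mid','clamp_handle','spatula_mid','brush_mid','dish_mid','bottle_mid','pot_mid'):
        print(k,[(round(r['p'],2),np.round(r['rect']).astype(int).tolist(), np.round(at(p,r['rect'][:2],10)[:2]).tolist()) for r in find_in(p,k) if r['p']>.2])
print(monitor.read_state())
E
```

```text
top [[465.03947037   0.         282.73465085]
 [  0.         465.03947037 212.03395123]
 [  0.           0.           1.        ]] [ 338.21317945   50.29036021 1274.66680847] [ 0.00946557 -0.17428927 -0.984649  ]
tray [(0.91, [217, 244, 85, 100], [477.0, 216.0]), (0.57, [385, 240, 32, 91], [481.0, -244.0])]
jig [(0.59, [385, 242, 30, 90], [475.0, -244.0]), (0.36, [272, 216, 13, 18], [550.0, 64.0])]
plate_mid [(0.86, [387, 215, 24, 30], [548.0, -254.0]), (0.6, [425, 243, 21, 25], [469.0, -354.0])]
clamp_handle [(0.76, [389, 264, 8, 48], [414.0, -250.0])]
spatula_mid [(0.54, [236, 164, 12, 18], [700.0, 163.0]), (0.46, [315, 186, 42, 21], [635.0, -57.0])]
brush_mid [(0.53, [302, 262, 41, 7], [423.0, -17.0]), (0.52, [131, 280, 14, 48], [384.0, 445.0])]
dish_mid [(0.55, [273, 214, 15, 17], [557.0, 63.0])]
bottle_mid [(0.74, [235, 163, 10, 18], [705.0, 165.0]), (0.56, [310, 187, 59, 29], [631.0, -42.0])]
pot_mid [(0.57, [356, 154, 24, 26], [726.0, -177.0]), (0.32, [238, 163, 14, 15], [703.0, 159.0])]
scene [[443.63005419   0.         280.82251287]
 [  0.         443.63005419 207.72355557]

[... 662 characters left out ...]
ck': 1.0, 'joints': array([-1.34962135e+00,  2.99885186e-01,  1.52098978e+00,  2.48019363e-05,
        1.32072319e+00, -6.65800249e-02]), 'qd': array([ 4.94829421e-05, -1.25035934e-03,  3.32765761e-04,  5.57732005e-04,
       -9.27888411e-04, -1.71157041e-03]), 'effort': array([-4.83194399e-04, -5.31676126e+01, -3.52912474e+01,  7.08209351e-02,
        2.13141233e-02, -4.36799610e-05]), 'eef_pos': array([ 156.10124988, -527.37110046,  224.45803767]), 'eef_rot': array([-3.14158876e+00, -2.43435536e-05,  2.87748868e-01]), 'wrist_force': array([-0.21869542, -0.67783185, -0.14953118]), 'moment': array([ 0.02870631,  0.02768625, -0.03752047]), 'finger_force': 0.0, 'finger_gap': 93.76672542809095}
```

```bash
python3 -c "
import cv2
a=cv2.imread('pics/top.png');cv2.imwrite('pics/topc.png',cv2.resize(a[135:325,100:460],(800,422),interpolation=3))"
```

```text
(no output)
```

View pics/topc.png

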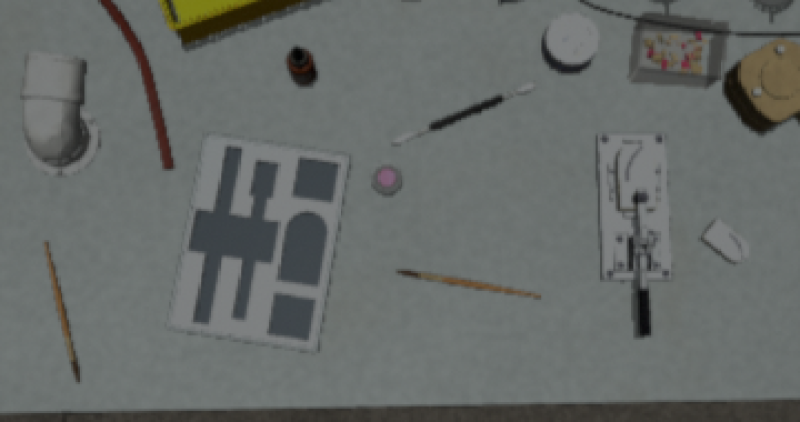

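Call:
arm_command([
  [1, 50, -30, 5, 8],
  [1, 104, -65, 10, 16.5],
  [1, 156, -98, 12, 16.5],
  [1, 208, -130, 15, 16.5],
  [1, 260, -163, 20, 16.5],
  [1, 312, -196, 24, 16.5],
  [1, 312, -196, 24, 16.5],
  [1, 312, -196, 24, 16.5],
])

```text
clock: 2.0
eef_pos: [399.5, -251.1, 200.5]
eef_rot: [3.141, 0.0, 0.0]
wrist_force: [-0.4, -0.8, -0.3]
finger_gap: 93.9
finger_force: 0.0
```

```bash
cat >> h.py <<'E'
from scipy.spatial.transform import Rotation as Ro
def rel(target,yaw=None):
    s=monitor.read_state();R=Ro.from_euler('xyz',s['eef_rot']).as_matrix()
    out=np.round(R.T@(np.array(target)-s['eef_pos']),1).tolist()
    if yaw is not None: out.append(round(-(yaw-np.degrees(s['eef_rot'][2])),1))
    return out
def axis(reg):
    v,u=np.nonzero(reg);P=np.c_[u,v].astype(float);m=P.mean(0);_,_,Vt=np.linalg.svd(P-m,full_matrices=False)
    a=(P-m)@Vt[0];return m+Vt[0]*a.min(),m+Vt[0]*a.max()
E
python3 - <<'E'
from h import *
w=shot('wrist','w1.png')
V=np.array(w['view']);print(w['mtx'],-V[:3,:3].T@V[:3,3],V[:3,:3])
s=monitor.read_state();print(s['clock'],s['eef_pos'],s['eef_rot'])
for k in('plate_mid','clamp_handle','jig'):
    for r in trace(w,k)[:2]:
        a,b=axis(r['region']);print(k,round(r['p'],2),np.round(r['rect']),a,b)
for X in([400,-250,40],):print(proj(w,X,True))
E
```

```text
[[325.1922621    0.         277.23198915]
 [  0.         325.1922621  206.34127298]
 [  0.           0.           1.        ]] [ 471.48642102 -251.68570328  361.03322093] [[ 3.31090475e-04 -9.99999945e-01  2.22195859e-05]
 [-9.68846955e-01 -3.15273113e-04  2.47660005e-01]
 [-2.47659984e-01 -1.03525247e-04 -9.68847006e-01]]
2.05 [ 399.18806091 -251.59275809  200.54669496] [ 3.14137514e+00 -9.66330937e-06 -9.52581862e-04]
plate_mid 0.89 [371. 132.  51.  53.] [355.51534959 113.41071054] [391.71805008 149.30176438]
plate_mid 0.67 [272.  53.  50.  83.] [273.65595563  10.97008596] [271.86936689  91.2419166 ]
clamp_handle 0.96 [270. 177.  20. 121.] [271.23587757 117.01724328] [270.98255678 238.01043187]
clamp_handle 0.54 [110. 173. 117.  26.] [ 50.92968627 163.38097378] [168.18065317 185.02118519]
jig 0.85 [273. 122.  82. 234.] [274.27416045   5.19032857] [269.96035105 238.05484043]
[275.53455433 196.20690967]
```

View pics/w1.png

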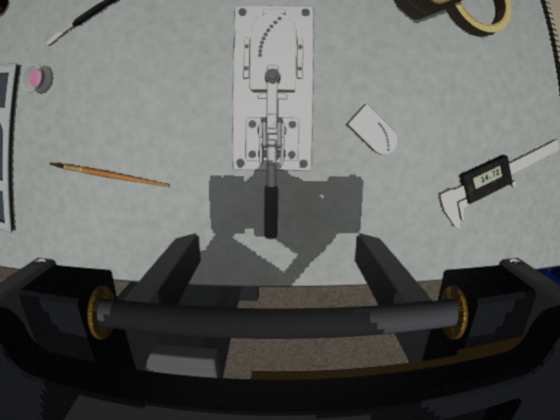

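```bash
cat > m1.py <<'E'
from h import *
import pickle
w=shot('wrist')
f=lambda uv,z:np.round(at(w,uv,z,True)[:2],1)
print('sleeve end',f((271,236),37.5),'start',f((271,187),37.5))
print('base',[f(x,12).tolist() for x in((234.5,169),(312,168.5),(236,6.5),(313.5,9))])
print('brush',[f(x,4).tolist() for x in((51,164),(169,185))])
t=shot('top')
for k,z in(('tray',12),('brush_mid',4),('spatula_mid',5)):
    for r in trace(t,k)[:2]:
        c=r['region'].astype(np.uint8);c=max(cv2.findContours(c,0,2)[0],key=cv2.contourArea)
        q=cv2.boxPoints(cv2.minAreaRect(c));print(k,round(r['p'],2),[at(t,x,z)[:2].round(0).tolist() for x in q])
E
python3 m1.py
```

```text
sleeve end [ 356.1 -245.8] start [ 408.6 -246.1]
base [[423.8, -206.0], [424.1, -290.2], [605.5, -208.2], [601.9, -292.1]]
brush [[438.0, 45.5], [405.6, -127.0]]
tray 0.52 [[607.0, -196.0], [610.0, -292.0], [425.0, -289.0], [422.0, -196.0]]
brush_mid 0.71 [[423.0, -7.0], [432.0, -8.0], [420.0, -74.0], [411.0, -72.0]]
brush_mid 0.6 [[447.0, 476.0], [448.0, 469.0], [350.0, 440.0], [348.0, 447.0]]
spatula_mid 0.71 [[575.0, 78.0], [574.0, 42.0], [538.0, 42.0], [538.0, 78.0]]
spatula_mid 0.54 [[723.0, 184.0], [723.0, 147.0], [673.0, 147.0], [674.0, 184.0]]
```

Call:
arm_command([
  [0.4, -18, -5, 50, 0.6],
  [0.4, -18, -5, 105, 0.6],
  [0.4, -18, -5, 150, 0.6],
  [0.4, -18, -5, 163, 0.6],
  [0.4, -18, -5, 163, 0.6],
  [0.05, -18, -5, 163, 0.6],
  [0.05, -18, -5, 163, 0.6],
  [0.05, -18, -5, 163, 0.6],
  [0.05, -18, -5, 163, 0.6],
], force=15)

```text
clock: 3.58
eef_pos: [381.8, -244.7, 37.9]
eef_rot: [-3.139, -0.0, -0.011]
wrist_force: [1.5, 13.6, 8.6]
finger_gap: 13.4
finger_force: 15.0
```

Call:
arm_command([
  [0.05, 0, -2, 0, 0],
  [0.05, 0.3, -2, -6.4, 0],
  [0.05, 1.3, -2, -12.7, 0],
  [0.05, 5.1, -2, -24.9, 0],
  [0.05, 11.2, -2, -36.1, 0],
  [0.05, 19.4, -2, -45.9, 0],
  [0.05, 29.4, -2, -53.9, 0],
  [0.05, 37.9, -2, -58.4, 0],
  [0.05, 43.8, -2, -60.7, 0],
  [0.05, 48.7, -2, -62.2, 0],
  [0.05, 48.7, -2, -62.2, 0],
  [0.05, 48.7, -2, -62.2, 0],
])

```text
clock: 5.08
eef_pos: [430.4, -244.9, 100.1]
eef_rot: [3.141, -0.0, -0.011]
wrist_force: [-0.5, -5.5, -0.6]
finger_gap: 13.8
finger_force: 15.0
```

Call:
arm_command([
  [0.05, 4, 0, 0, 0],
  [0.05, 7, 0, 0, 0],
  [0.05, 7, 0, 0, 0],
])

```text
clock: 5.45
eef_pos: [436.9, -244.9, 100.4]
eef_rot: [3.141, 0.001, -0.011]
wrist_force: [-7.3, -4.2, 7.6]
finger_gap: 13.1
finger_force: 15.0
```

Call:
arm_command([
  [0.5, 6, 0, 0, 0],
  [0.5, 5, 0, 0, 0],
  [0.5, 5, 0, -50, 0],
  [0.9, 15, 0, -100, 0],
  [0.9, 25, 0, -130, 0],
  [0.9, 25, 0, -130, 0],
  [0.9, 25, 0, -130, 0],
])

```text
clock: 6.32
eef_pos: [461.8, -244.4, 228.4]
eef_rot: [-3.141, 0.002, -0.01]
wrist_force: [0.8, 1.2, 0.8]
finger_gap: 80.0
finger_force: 0.0
```

Run:
```python
from h import *
w=shot('wrist','w2.png')
f=lambda uv,z:np.round(at(w,uv,z,True)[:2],1)
for k in('plate_mid','clamp_handle','brush_mid','jig'):
    for r in trace(w,k)[:2]:
        c=max(cv2.findContours(r['region'].astype(np.uint8),0,2)[0],key=cv2.contourArea)
        mr=cv2.minAreaRect(c);q=cv2.boxPoints(mr)
        print(k,round(r['p'],2),np.round(r['rect']),[f(x,32).tolist() for x in q])
np.save('w2.npy',np.array([w['mtx']]),);np.save('w2v.npy',w['view'])
```

```text
plate_mid 0.79 [280. 113.  46.  75.] [[590.3, -225.3], [589.9, -269.7], [508.1, -269.1], [508.5, -224.2]]
plate_mid 0.71 [367. 179.  44.  48.] [[479.5, -320.1], [501.6, -340.5], [465.2, -383.8], [442.2, -362.7]]
clamp_handle 0.7 [277. 228.  22.  64.] [[435.7, -237.4], [435.6, -254.5], [376.0, -254.3], [376.2, -236.4]]
brush_mid 0.75 [128. 217. 114.  27.] [[440.8, 27.5], [450.9, 22.7], [419.1, -135.7], [409.7, -132.8]]
jig 0.83 [279. 161.  80. 200.] [[376.3, -199.2], [605.8, -205.8], [605.0, -288.4], [375.3, -290.4]]
```

View pics/w2.png

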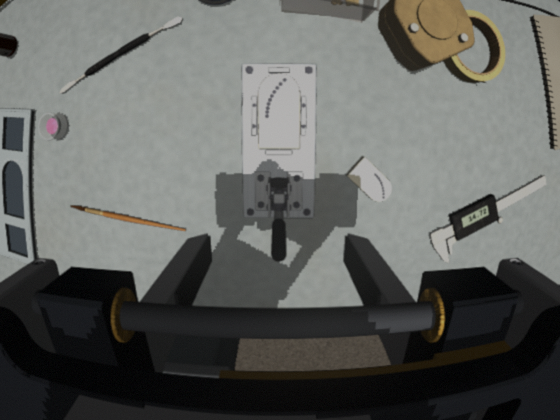

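Call:
arm_command([
  [0.9, 50, 1, 0, 0],
  [0.9, 86, 1.7, 30, 0],
  [0.9, 86, 1.7, 90, 0],
  [0.9, 86, 1.7, 150, 0],
  [0.9, 86, 1.7, 180, 0],
  [0.9, 86, 1.7, 187, 0],
  [0.9, 86, 1.7, 187, 0],
])

```text
clock: 7.45
eef_pos: [548.6, -247.6, 43.3]
eef_rot: [3.141, -0.001, -0.011]
wrist_force: [0.0, -0.5, -0.4]
finger_gap: 84.8
finger_force: 0.0
```

Call:
arm_command([
  [0.4, 0, 0, 0, 0],
  [0.4, 0, 0, 0, 0],
  [0.4, 0, 0, 0, 0],
  [0.4, 0, 0, 0, 0],
], force=25)

```text
clock: 7.95
eef_pos: [548.4, -247.4, 42.9]
eef_rot: [3.141, -0.0, -0.011]
wrist_force: [-0.2, 0.0, 0.5]
finger_gap: 48.3
finger_force: 0.0
```

Call:
arm_command([
  [0.4, 0, 0, 1.2, 0],
  [0.3, 0, 0, 1.2, 0],
  [0.3, 0, 0, 1.2, 0],
  [0.3, 0, 0, 1.2, 0],
], force=25)

```text
clock: 8.45
eef_pos: [548.5, -247.4, 42.7]
eef_rot: [3.141, -0.0, -0.011]
wrist_force: [-5.6, 2.8, 13.6]
finger_gap: 45.6
finger_force: 25.0
```

Call:
arm_command([
  [0.3, 0, 0, -10, 0],
  [0.3, 0, 0, -30, 0],
  [0.3, 0, 0, -65, 0],
  [0.3, 0, 0, -105, 0],
  [0.3, -8, -20, -145, 0],
  [0.3, -25, -60, -157, 0],
  [0.3, -46, -105, -157, 0],
  [0.3, -68, -155, -157, 2],
  [0.3, -90, -205, -157, 4],
  [0.3, -112, -255, -157, 6],
  [0.3, -134, -305, -157, 8],
  [0.3, -156, -355, -157, 10],
  [0.3, -175, -395, -157, 10],
  [0.3, -183, -415, -157, 10],
  [0.3, -183, -415, -157, 10],
  [0.3, -183, -415, -157, 10],
])

```text
clock: 10.45
eef_pos: [370.1, 169.1, 198.9]
eef_rot: [-3.141, -0.001, -0.185]
wrist_force: [0.4, -0.1, -0.9]
finger_gap: 45.6
finger_force: 25.0
```

Run:
```python
from h import *
w=shot('wrist','w3.png')
s=monitor.read_state();print(s['eef_pos'],s['eef_rot'],s['finger_gap'])
import pickle;pickle.dump({k:w[k] for k in('img','mtx','view')},open('w3.pkl','wb'))
```

```text
[370.13595011 168.91004494 198.7995579 ] [-3.14145902e+00 -4.65558870e-04 -1.85978117e-01] 45.46646319732164
```

View pics/w3.png

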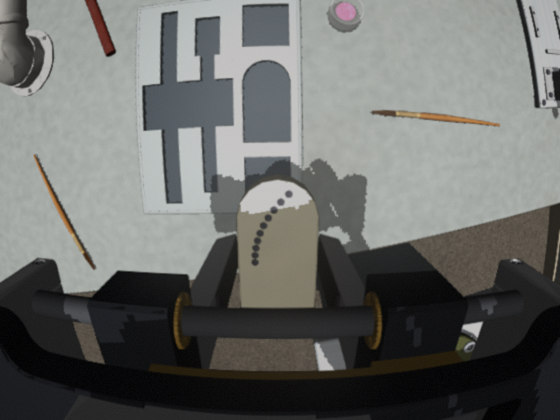

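```bash
cat > fit.py <<'E'
from h import *
import pickle
from scipy.optimize import minimize
def rect(x0,x1,y0,y1):
    n=12;return np.array([[x0+(x1-x0)*i/n,y0] for i in range(n)]+[[x1,y0+(y1-y0)*i/n] for i in range(n)]+[[x1+(x0-x1)*i/n,y1] for i in range(n)]+[[x0,y1+(y0-y1)*i/n] for i in range(n)])
a=np.linspace(-np.pi/2,np.pi/2,25)
bay=np.r_[[[-44.5+63.5*i/8,-80.5] for i in range(8)],np.c_[19+25.5*np.cos(a),-55+25.5*np.sin(a)],[[19-63.5*i/8,-29.5] for i in range(9)]]
P=[rect(-110,110,42,62),rect(-98,98,0,16),rect(53,98,-6,22),rect(-26,26,-20,84),bay]
def mask(w,p,zs):
    S=4;out=None
    T=np.array([[np.cos(p[2]),-np.sin(p[2])],[np.sin(p[2]),np.cos(p[2])]])
    for z in zs:
        m=np.zeros((420*2,560*2),np.uint8)
        for q in P:
            uv=np.array([proj(w,np.r_[T@x+p[:2],z],True) for x in q])
            cv2.fillPoly(m,[np.round((uv*2+.5)*16).astype(np.int32)],1,shift=4)
        out=m if out is None else out&m
    return out
def fit(w,roi,p0,zs):
    g=cv2.cvtColor(w['img'],cv2.COLOR_RGB2GRAY)
    u0,u1,v0,v1=roi
    g2=cv2.resize(g,None,fx=2,fy=2)[2*v0:2*v1,2*u0:2*u1]
    th,_=cv2.threshold(g2,0,255,cv2.THRESH_OTSU);d=(g2<th)
    tmpl=lambda p:mask(w,p,zs)[2*v0:2*v1,2*u0:2*u1]>0
    bayex=np.zeros_like(d)
    def c(p):
        m=tmpl([p[0],p[1],p[2]/300]);return 1-(m&d).sum()/((m|d).sum())
    r=minimize(c,[p0[0],p0[1],p0[2]*300],method='Nelder-Mead',options=dict(initial_simplex=np.array([p0[0],p0[1],p0[2]*300])+np.array([[0,0,0],[8,0,0],[0,8,0],[0,0,10]])))
    return r.x[0],r.x[1],r.x[2]/300,r.fun,th
E
python3 - <<'E'
from fit import *
w=pickle.load(open('w3.pkl','rb'))
# mask wells: paint them light
im=w['img'].copy();im[0:48,241:292]=200;im[152:215,238:300]=200;w['img']=im
for zs in([12],[4,12],[4]):
    print(zs,np.round(fit(w,(146,296,4,175),[477,216,-.185],zs),4))
print('nose',at(w,(279,181.5),198.8-10.7,True))
s=198.8-10.7
print('sides',[at(w,x,s,True).round(1).tolist() for x in((238.5,220),(318,220))])
E
```

```text
[12] [ 4.789656e+02  2.164984e+02 -1.735000e-01  1.490000e-02  1.450000e+02]
[4, 12] [ 4.796578e+02  2.167133e+02 -1.756000e-01  5.090000e-02  1.450000e+02]
[4] [ 4.800718e+02  2.180611e+02 -1.719000e-01  5.280000e-02  1.450000e+02]
nose [411.08726526 159.85410539 188.1       ]
sides [[394.1, 185.8, 188.1], [386.0, 142.6, 188.1]]
```

Call:
arm_command([
  [0.3, 40, -5, 10, -0.7],
  [0.3, 80, -10, 40, -0.7],
  [0.3, 98.3, -12.3, 80, -0.7],
  [0.3, 98.3, -12.3, 120, -0.7],
  [0.3, 98.3, -12.3, 140, -0.7],
  [0.3, 98.3, -12.3, 148, -0.7],
  [0.3, 98.3, -12.3, 148, -0.7],
  [0.3, 98.3, -12.3, 148, -0.7],
])

```text
clock: 11.5
eef_pos: [469.2, 163.5, 51.5]
eef_rot: [-3.141, -0.001, -0.173]
wrist_force: [-0.1, -0.1, -0.8]
finger_gap: 45.4
finger_force: 25.0
```

Call:
arm_command([
  [0.3, 0, 0, 3, 0],
  [0.3, 0, 0, 5, 0],
  [0.3, 0, 0, 7, 0],
  [0.3, 0, 0, 9, 0],
  [0.3, 0, 0, 10, 0],
  [0.3, 0, 0, 10, 0],
])

```text
clock: 12.25
eef_pos: [468.6, 163.6, 40.4]
eef_rot: [3.142, 0.0, -0.173]
wrist_force: [-0.9, 0.7, -1.0]
finger_gap: 45.8
finger_force: 25.0
```

Call:
arm_command([
  [0.3, 0, 0.5, 2, 0],
  [0.3, 0, 0.5, 3.5, 0],
  [0.3, 0, 0.5, 4.5, 0],
  [0.3, 0, 0.5, 5.5, 0],
  [0.3, 0, 0.5, 6, 0],
  [0.3, 0, 0.5, 6, 0],
])

```text
clock: 13.0
eef_pos: [468.6, 163.1, 34.7]
eef_rot: [-3.142, -0.0, -0.173]
wrist_force: [-1.8, -1.1, 5.4]
finger_gap: 45.4
finger_force: 25.0
```

Call:
arm_command([
  [0.7, 0, 0, 0, 0],
  [0.7, 0, 0, 0, 0],
  [0.7, 0, 0, 0, 0],
  [0.7, 0, 0, -15, 0],
  [0.7, 0, 0, -50, 0],
  [0.7, 0, 40, -90, -10],
  [0.7, -2, 80, -105, -20],
  [0.7, -4, 120, -105, -30],
  [0.7, -7, 160, -105, -40],
  [0.7, -9, 190, -105, -50],
  [0.7, -11, 209, -105, -60],
  [0.7, -11, 209, -105, -70],
  [0.7, -11, 209, -105, -80],
  [0.7, -11, 209, -105, -89.3],
  [0.7, -11, 209, -105, -89.3],
  [0.7, -11, 209, -105, -89.3],
])

```text
clock: 15.0
eef_pos: [421.8, -40.9, 139.9]
eef_rot: [3.141, -0.0, 1.382]
wrist_force: [-0.3, 0.6, -0.1]
finger_gap: 65.8
finger_force: 0.0
```

```bash
cat > br.py <<'E'
import sys
from h import *
k,z,name=sys.argv[1],float(sys.argv[2]),sys.argv[3]
w=shot('wrist',name)
s=monitor.read_state();print(s['clock'],s['eef_pos'].round(1),s['eef_rot'].round(4))
for r in trace(w,k)[:3]:
    a,b=axis(r['region']);A,B=at(w,a,z,True),at(w,b,z,True);d=B-A
    m=(A+B)/2
    v,u=np.nonzero(r['region']);X=np.array([at(w,x,z,True)[:2] for x in np.c_[u,v]]);c=X.mean(0);_,_,Vt=np.linalg.svd(X-c);e=Vt[0];t=(X-c)@e
    m=c+e*(t.min()+t.max())/2
    print(round(r['p'],2),np.round(a),np.round(b),'len',np.ptp(t).round(1),'mid',m.round(1),'yaw',np.degrees(np.arctan2(e[1],e[0])).round(2),'rel',rel([m[0],m[1],20.5]))
E
python3 br.py brush_mid 4 w4.png
```

```text
15.05 [421.8 -40.9 139.8] [ 3.1412 -0.      1.3827]
0.8 [277. 104.] [277. 284.] len 176.9 mid [422.4 -39.1] yaw -100.92 rel [1.8, 0.2, 119.2]
```

View pics/w4.png

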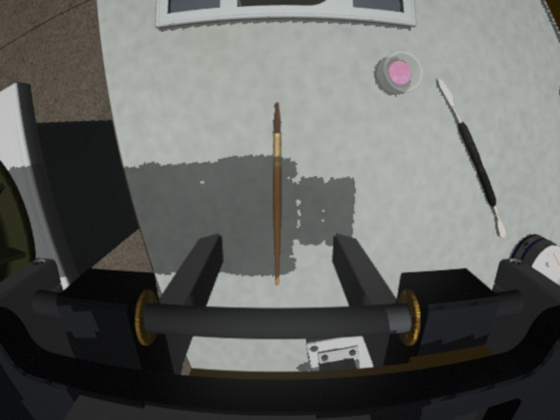

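Call:
arm_command([
  [0.35, 1.8, 0.2, 55, 0],
  [0.35, 1.8, 0.2, 100, 0],
  [0.35, 1.8, 0.2, 116, 0],
  [0.35, 1.8, 0.2, 119, 0],
  [0.35, 1.8, 0.2, 119, 0],
  [0.02, 1.8, 0.2, 119, 0],
  [0.02, 1.8, 0.2, 119, 0],
  [0.02, 1.8, 0.2, 119, 0],
  [0.02, 1.8, 0.2, 119, 0],
], force=8)

```text
clock: 16.23
eef_pos: [422.5, -39.2, 20.8]
eef_rot: [3.141, -0.0, 1.386]
wrist_force: [-0.9, 0.6, 6.4]
finger_gap: 7.7
finger_force: 8.0
```

Call:
arm_command([
  [0.02, 0, 0, -15, 0],
  [0.02, 0, 0, -50, 0],
  [0.02, 30, 1, -85, 9],
  [0.02, 70, 2, -100, 19],
  [0.02, 115, 3, -100, 29],
  [0.02, 160, 5, -100, 39],
  [0.02, 205, 6, -100, 49],
  [0.02, 245, 7, -100, 59],
  [0.02, 265, 8, -100, 69],
  [0.02, 269.8, 8.4, -100, 79],
  [0.02, 269.8, 8.4, -80, 89.4],
  [0.02, 269.8, 8.4, -60, 89.4],
  [0.02, 269.8, 8.4, -50, 89.4],
  [0.02, 269.8, 8.4, -50, 89.4],
])

```text
clock: 17.98
eef_pos: [480.1, 224.4, 70.6]
eef_rot: [3.141, 0.0, -0.174]
wrist_force: [-0.0, 1.1, 0.2]
finger_gap: 7.6
finger_force: 8.0
```

Run:
```python
from h import *
w=shot('wrist','w5.png')
s=monitor.read_state();print(s['clock'],s['eef_pos'].round(1),s['eef_rot'].round(4))
T=lambda x,y:np.array([479.0+np.cos(-.1735)*x-np.sin(-.1735)*y,216.5+np.sin(-.1735)*x+np.cos(-.1735)*y])
for n,x,y in(('slot +x end',98,8),('flare L',53,22),('spat +x',110,52),('bay nose',44.5,-55)): print(n,proj(w,np.r_[T(x,y),12],True).round(1))
print(rel(np.r_[T(0,8),24.8],-9.94))
```

```text
18.025 [480.4 224.5  71.1] [-3.1414e+00 -3.0000e-04 -1.7460e-01]
slot +x end [276.2  86.3]
flare L [255.5 152.9]
spat +x [210.8  70.7]
bay nose [367.  166.2]
[-0.0, 0.2, 46.3, np.float64(-0.1)]
```

View pics/w5.png

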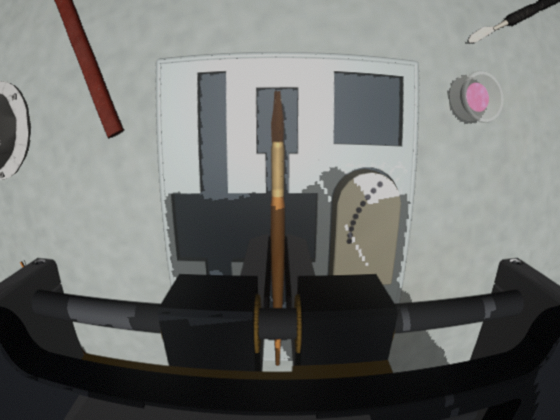

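Call:
arm_command([
  [0.02, 0, 0.2, 20, 0],
  [0.02, 0, 0.2, 34, 0],
  [0.02, 0, 0.2, 40, 0],
  [0.02, 0, 0.2, 43, 0],
  [0.02, 0, 0.2, 45, 0],
  [0.02, 0, 0.2, 46, 0],
  [0.02, 0, 0.2, 46, 0],
])

```text
clock: 18.9
eef_pos: [480.4, 224.3, 24.8]
eef_rot: [-3.141, -0.0, -0.175]
wrist_force: [-0.8, -0.1, 2.3]
finger_gap: 7.5
finger_force: 8.0
```

Call:
arm_command([
  [0.25, 0, 0, 0, 0],
  [0.25, 0, 0, 0, 0],
  [0.25, 0, 0, -10, 0],
  [0.25, 0, 0, -40, 0],
  [0.4, 0, 0, -80, -10],
  [0.4, 30, 36, -115, -20],
  [0.4, 60, 72, -120, -30],
  [0.4, 90, 108, -120, -40],
  [0.4, 120, 144, -120, -50],
  [0.4, 150, 180, -120, -60],
  [0.4, 180, 215, -120, -70],
  [0.4, 196.6, 235.7, -120, -80],
  [0.4, 196.6, 235.7, -120, -90],
  [0.4, 196.6, 235.7, -120, -100],
  [0.4, 196.6, 235.7, -120, -110],
  [0.4, 196.6, 235.7, -120, -120],
  [0.4, 196.6, 235.7, -120, -122],
  [0.4, 196.6, 235.7, -120, -122],
])

```text
clock: 21.15
eef_pos: [632.9, -42.0, 144.8]
eef_rot: [3.141, 0.0, 1.952]
wrist_force: [0.3, -0.6, 0.0]
finger_gap: 37.5
finger_force: 0.0
```

```bash
python3 br.py spatula_mid 5 w6.png
```

```text
21.2 [632.8 -42.  144.7] [3.1414e+00 1.0000e-04 1.9515e+00]
0.69 [282.  96.] [281. 290.] len 193.9 mid [636.5 -39.6] yaw -68.06 rel [0.9, 4.3, 124.1]
0.47 [465.   2.] [399.  40.] len 99.2 mid [709.8 190.4] yaw -122.05 rel [187.1, 157.9, 124.1]
0.37 [334. 356.] [275. 352.] len 78.8 mid [ 732.6 -202.1] yaw 5.78 rel [-185.7, 33.0, 124.1]
```

View pics/w6.png

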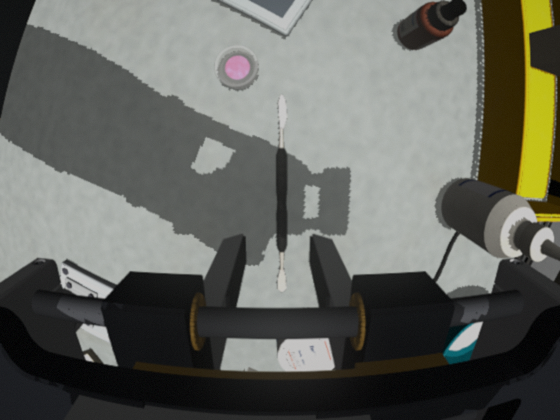

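Call:
arm_command([
  [0.4, 0.9, 4.3, 55, 0],
  [0.4, 0.9, 4.3, 100, 0],
  [0.4, 0.9, 4.3, 119, 0],
  [0.4, 0.9, 4.3, 123, 0],
  [0.4, 0.9, 4.3, 123, 0],
  [0.04, 0.9, 4.3, 123, 0],
  [0.04, 0.9, 4.3, 123, 0],
  [0.04, 0.9, 4.3, 123, 0],
  [0.04, 0.9, 4.3, 123, 0],
], force=12)

```text
clock: 22.38
eef_pos: [636.6, -39.6, 21.8]
eef_rot: [3.141, 0.0, 1.955]
wrist_force: [-0.4, 0.2, 3.7]
finger_gap: 9.3
finger_force: 12.0
```

Call:
arm_command([
  [0.04, 0, 0, -15, 0],
  [0.04, 0, 0, -55, 0],
  [0.04, 20, -1, -100, 0],
  [0.04, 60, -3, -115, -5],
  [0.04, 110, -6, -115, -13],
  [0.04, 160, -10, -115, -21],
  [0.04, 210, -14, -115, -30],
  [0.04, 260, -17, -115, -38],
  [0.04, 305, -20, -115, -46],
  [0.04, 335, -22, -115, -54],
  [0.04, 340.6, -22.6, -90, -58],
  [0.04, 340.6, -22.6, -60, -58],
  [0.04, 340.6, -22.6, -45, -58],
  [0.04, 340.6, -22.6, -45, -58],
  [0.04, 340.6, -22.6, -45, -58],
])

```text
clock: 24.25
eef_pos: [488.6, 267.9, 67.7]
eef_rot: [3.141, 0.001, 2.967]
wrist_force: [0.0, 0.8, -0.1]
finger_gap: 9.3
finger_force: 12.0
```

Run:
```python
from h import *
w=shot('wrist','w7.png')
s=monitor.read_state();print(s['clock'],s['eef_pos'].round(1),s['eef_rot'].round(4))
T=lambda x,y:np.array([479.0+np.cos(-.1735)*x-np.sin(-.1735)*y,216.5+np.sin(-.1735)*x+np.cos(-.1735)*y])
for n,x,y in(('spat -x',-110,52),('brush -x',-98,8)): print(n,proj(w,np.r_[T(x,y),12],True).round(1))
print(rel(np.r_[T(0,52),25.8],170.06))
```

```text
24.3 [488.6 267.9  67.7] [3.1405e+00 1.5000e-03 2.9666e+00]
spat -x [277.3  66.4]
brush -x [210.9  85.8]
[0.7, -0.4, 41.9, np.float64(-0.1)]
```

View pics/w7.png

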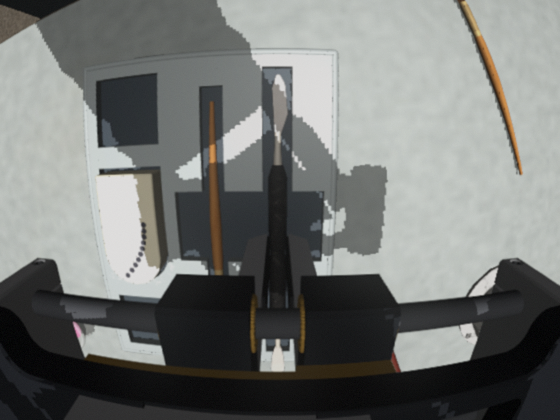

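Call:
arm_command([
  [0.04, 0.7, -0.4, 18, 0],
  [0.04, 0.7, -0.4, 30, 0],
  [0.04, 0.7, -0.4, 36, 0],
  [0.04, 0.7, -0.4, 39, 0],
  [0.04, 0.7, -0.4, 41, 0],
  [0.04, 0.7, -0.4, 42, 0],
  [0.04, 0.7, -0.4, 42, 0],
])

```text
clock: 25.18
eef_pos: [487.4, 267.6, 25.6]
eef_rot: [3.141, 0.001, 2.967]
wrist_force: [-5.5, -2.8, 11.6]
finger_gap: 9.2
finger_force: 12.0
```

Call:
arm_command([
  [0.3, 0, 0, 0, 0],
  [0.3, 0, 0, 0, 0],
  [0.3, 0, 0, -10, 0],
  [0.3, 0, 0, -40, 0],
  [0.3, 0, 0, -80, 0],
  [0.3, 40, 0, -120, 0],
  [0.3, 80, 0, -160, 0],
  [0.3, 80, 0, -190, 0],
  [0.3, 80, 0, -190, 0],
  [0.3, 80, 0, -190, 0],
])

```text
clock: 26.42
eef_pos: [408.3, 281.2, 213.9]
eef_rot: [-3.141, -0.001, 2.967]
wrist_force: [-0.3, 0.2, -0.1]
finger_gap: 28.2
finger_force: 0.0
```

Run:
```python
from h import *
w=shot('wrist')
t=shot('top')
a=w['img'][:,:,::-1];b=cv2.resize(t['img'][135:325,180:460,::-1],None,fx=1.43,fy=1.43,interpolation=3)
c=np.zeros((600,560,3),np.uint8)
a=a[0:328];c[:328]=a;c[328:328+b.shape[0],:b.shape[1]]=b
cv2.imwrite('pics/final.png',c);print(monitor.read_state()['clock'])
```

```text
26.525
```

View pics/final.png

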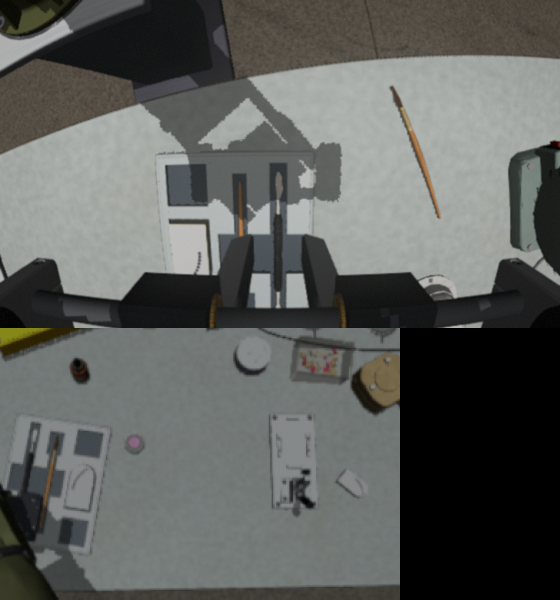

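Run:
```python
from h import *
p=dict(mtx=np.load('w2.npy')[0],view=np.load('w2v.npy'))
for a in(1.1,1.2,1.3):
    print(a,[proj(p,[445.8-r*np.cos(a),-245,37.5+r*np.sin(a)],True).round(1).tolist() for r in(32,88)])
```

```text
1.1 [[277.7, 224.7], [278.0, 267.3]]
1.2 [[277.7, 222.4], [277.9, 260.9]]
1.3 [[277.7, 219.9], [277.9, 253.6]]
```

```bash
python3 -c "
from h import *
print(job.sign_off())"
```

```text
the job is handed in; nothing more can be done
None
```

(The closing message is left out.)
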